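# Seat the new heel top-piece and lift the shoe off the iron last

### The job

The shoe sits sole up on the iron last, and the new rubber top-piece on its heel still stands a few millimetres proud on its dowels: press it down until it is fully home on the heel all round. Then take hold of the shoe, lift it off the iron and finish while holding it there above the last, sole up, level and steady, so that I can look along the new heel: its lowest edge at least three centimetres above the highest point of the iron, nothing but the gripper carrying it, and never tipped on the way. Leave the other things on the bench where they are.

Things in the scene. Friction and masses are not known exactly. Their poses are not given: they have to be found in the camera images.
- shoe: The shoe to lift: brown leather court shoe, 240 mm long, upside down on the iron last, 0.3 to 0.5 kg. Origin: centre line of the heel seat (inner sole), 60 mm ahead of the heel's back, over the post. x to the toe (heel back -60 mm, toe +180), y across, z up out of the sole, upright when level. Heel: leather stack x -58 to 0 mm, 50 mm wide, outer sole at z = 5, stack to z = 23, then the top-piece.
- shoe_waist (a point): On the sole's surface in the waist, above the centre of mass: x = +37, z = +13 mm of the shoe. The sides are flat, parallel, 53 mm apart along the shoe's y from x = +12 to +55 mm, and reach down to z = -25 mm: the place to grip. The sole there slopes up to the toe by 14 degrees.
- shoe_ball (a point): On the sole at the ball of the foot, x = +105, z = +30 mm of the shoe; the forefoot sole is level at this height, as high as the seated heel. The shoe is widest here, 77 mm.
- shoe_low_edge (a point): Lowest edge of the shoe, at the back of its open top, which points down: x = -60, z = -56 mm of the shoe. In the waist the edge hangs to z = -28 mm.
- top_piece (a joint): How far the rubber top-piece stands proud of the heel stack: 0 = fully home, 0.004 to 0.007 m at the start. It slides straight up and down on two tight dowels, takes about 8 N to push and stays where it is left.
- top_piece_face (a point): Middle of the upper face of the top-piece: a black rubber D-shaped plate 58 mm long (along the shoe's x), 49 mm wide, 7 mm thick. It moves with the top-piece; fully home it lies at x = -29 mm, z = 30 mm of the shoe.
- last_stand: The iron last: dark cast stand bolted to the bench: round foot 136 mm across, post 30 mm, on top a foot-shaped plate 130 x 38 mm inside the shoe, which rests loosely on it (4 mm play each side). Origin on the bench under the post, z up, x along the plate to the toe. Its flat heel seat is at z = 130 mm; towards the toe it rises to its highest point, z = 149, x = +79 mm.
- mate_shoe: Bystander: the other shoe of the pair, the same size, standing on its sole on the bench. Origin on the bench, 60 mm ahead of the back of its heel; x to the toe.
- hammer: Bystander: shoe hammer, 260 mm long, lying along its x.
- brush: Bystander: polishing brush, wooden back, 170 x 52 x 42 mm, bristles down.
- tack_tin: Bystander: round flat metal tin of tacks, 65 mm across, 25 mm high, beside the last.
- pincers: Bystander: steel lasting pincers, 185 mm long, 17 mm high, lying beside the last.
- spare_piece: Bystander: a spare black rubber top-piece, 58 x 49 x 7 mm, lying beside the last. Its origin is 23 mm under the bench surface and 29 mm ahead of its middle along x.
- cement_can: Bystander: closed cement can, 84 mm across, 125 mm high.
Not all that is in view belongs to the job. Several things look just like the last_stand: the one meant starts farthest to the robot's right.

How it is judged:
By the outcome, as a careful person would: the job done as asked, in the order asked, and still so for the second after the job is handed in, while the arm keeps its last pose, push and grip.
It also fails if it takes over 45 s, if anything falls off the work surface, if the arm or the gripper's body presses on something with over 40 N, if the wrist force passes 120 N, or if a joint passes its speed limit or range.

### The arm

A 6-joint arm with a two-finger parallel gripper is mounted at the origin on the work surface. World frame = base frame: x ahead of the robot, y to its left, z up, the work surface at z = 0. Lengths are in m, angles in degrees, forces in N, time in s.
With the tool pointing down it reaches from about 0.35 to 0.875 m from the base axis. Payload 4.2 kg.
Tool frame: the origin (TCP) lies midway between the tips of the shut fingers; the grasp point (between the pads) lies 19 mm behind it (r.pinch_z is the distance from the TCP to the grasp point, in m); z points along the fingers, y is the line along which they close (so a half turn about z gives the same grasp; the last joint's range is limited). The gripper opens to 87 mm and grips with 3 to 60 N. Pads are 19 mm wide; open, the fingers measure 117 mm over their backs; the gripper's body (75 mm by 190 mm) begins 51 mm behind the grasp point.
Start: joints at [14.817, 22.042, 0.453, 0, -68.411, -14.817], TCP at [0.625, 0, 0.223] pointing down, gripper open.
Joint ranges: [-179.83, 179.83], [-69.29, 118.12], [-61.27, 80.66], [-181.25, 117.63], [-171.15, -9.14], [-177.46, 177.46]. Speed limits (degrees/s): [159.86, 159.86, 180, 180, 180, 180].

### API

Orientations are given as a 3x3 rotation matrix whose columns are the frame's x, y, z axes.
In Python, from station import r, imaging, models gives the robot as it stands. The module is installed in compiled form; this text tells all that it offers.
- The arm moves only by the tool apply_moves, never from a script. Its argument "moves" is a list of rows, each a list of 2 entries, a list of its own where there are three numbers: the shift along the tool's x, y, z in m, then the turn about the tool's z in degrees. A call has 1 to 5 rows; each row shifts and turns the commanded pose from where the row before left it, along the tool's axes as they then stand; what a row does not reach is not made up. A row lasts 1/12 s, in which the tool goes at most 41.7 mm and 7.16 degrees, less where a joint would pass 70% of its speed; a pose out of reach is approached as far as the arm can. A call is refused whole if a number of a shift passes 0.0417 or a number of a turn 7.16, either way. A call with a gripper value outside its range is refused whole. "hand" is the finger opening in m, from 0 to 0.087, set as the call begins (left out, the last holds). The fingers move at their own pace and stop on an object; the grip force is fixed at half the most. Time passes only in rows, so rows that do not move let the fingers close. It gives the time, the measured TCP pose, the force, the opening and the grip force at its end, in the units of the state.
- r.sense(): the state, without advancing time (a new reading comes with each control period).
- imaging.capture(name): name is "scene" or "side" or "wrist"; returns a dict with "frame" (400x640x3 uint8, blue, green, red), "intrinsics" (3x3 intrinsics, pixels), "eye" and "orientation" of the camera in the world. Camera axes: x right, y down, z forward; pixel columns grow to the right and rows downward; lengths in m; the calibration is good to about 2 mm. A picture is of the moment at which its call begins. There is no depth.
- r.finish_job(): hands the job in; it is judged then, once.
Trained networks look in a picture, given as the dict that the camera call returned (one of the last four; its "shot" number tells which), for a name from the list of things; names that differ only in an ending like _2 or _b are one class to them, and where a whole thing is asked for, a point or a joint stands for the part that bears it (a point fixed in the world has none). Each returns a list of dicts, best first, with "confidence" (0 to 1); they miss things now and then, are a little off and sometimes report something else, mostly with a low value. They report only what shows in the picture. A call takes as long as a camera call. They do not tell look-alikes from the thing itself.
- models.cut_out(picture, target): "region" (400x640 bool, what is visible of it) and "extent" ([left, top, width, height] as shares, 0 to 1, of the picture: columns of its width, rows of its height, round what is visible of it).
- models.place_of(picture, target): "at" ([column, row] as shares, 0 to 1, of the picture: columns of its width, rows of its height: a listed point, or the origin of a listed thing).
The state is a dict: "time_s": time; "joints": joint angles; "joint_velocities": joint speeds; "effort": joint torques, N m; "tcp_pos": TCP position; "ee_rot": TCP orientation; "wrist_force": force on the tool from outside, world axes, zero at the start; "moment": the same for the moment, N m; "gripper_width": opening from 0.0 (shut) to 1.0 (fully open); "gripper_force": force on a finger pad.
Only numpy, scipy, OpenCV 4.12 (cv2) and the standard library are available. Lean on these libraries where they do the work, as an engineer would, in place of code of your own. Each camera call takes 0.05 s, during which the arm holds its last target. There are 200 camera calls.

## Working session

There is one attempt and no reset: what is moved stays moved. The work goes in short steps, Python scripts to look and compute and a tool call to move; the robot and the scene stay as the last step left them, time stands still between calls to the robot, and variables do not carry over. Pictures are saved under pics/ and viewed, at most 10 in all, crops included, and the job is handed in when it is done.

Besides the shell and the picture viewer there is one more tool, called after "Emit:" as a command line: name --argument value ..., lists and objects as JSON in quotes. apply_moves: Moves the arm, as the interface text tells. Its arguments: {"type":"object","properties":{"moves":{"type":"array"},"hand":{"type":"number"}},"required":["moves"]}

```bash
mkdir -p pics; cat > h.py <<'E'
import numpy as np, cv2
from station import r, imaging, models
def ray(p,at):
    K=np.array(p["intrinsics"]);u=np.array([at[0]*640,at[1]*400,1.])
    d=np.array(p["orientation"])@np.linalg.solve(K,u);return np.array(p["eye"]),d/np.linalg.norm(d)
def tri(rs):
    A=np.zeros((3,3));b=np.zeros(3)
    for e,d in rs:
        M=np.eye(3)-np.outer(d,d);A+=M;b+=M@e
    x=np.linalg.solve(A,b);return x,[float(np.linalg.norm((np.eye(3)-np.outer(d,d))@(x-e))) for e,d in rs]
def atz(p,at,z):
    e,d=ray(p,at);return e+d*(z-e[2])/d[2]
def proj(p,X):
    c=np.array(p["orientation"]).T@(np.array(X)-np.array(p["eye"]));q=np.array(p["intrinsics"])@c;return q[:2]/q[2]
E
cat > a.py <<'E'
from h import *
np.set_printoptions(precision=3,suppress=True)
for n in ["scene","side","wrist"]:
    p=imaging.capture(n);cv2.imwrite(f"pics/{n}0.png",p["frame"]);print(n,np.array(p["eye"]),np.array(p["orientation"])[:,2])
    for t in ["last_stand","shoe","shoe_waist","shoe_ball","top_piece_face","shoe_low_edge"]:
        print(t,[(np.round(np.array(o["at"])*[640,400]).tolist(),round(o["confidence"],2)) for o in models.place_of(p,t)])
print(r.sense())
E
python3 a.py
```

```text
scene [ 1.497 -0.085  1.084] [-0.71   0.038 -0.703]
last_stand [([355.0, 187.0], 0.88), ([312.0, 227.0], 0.64), ([387.0, 253.0], 0.62), ([306.0, 210.0], 0.42)]
shoe [([308.0, 201.0], 0.66)]
shoe_waist [([283.0, 214.0], 0.64), ([308.0, 212.0], 0.62)]
shoe_ball [([299.0, 219.0], 0.83), ([223.0, 234.0], 0.64)]
top_piece_face [([346.0, 233.0], 0.69), ([312.0, 192.0], 0.52)]
shoe_low_edge []
side [0.358 0.857 1.143] [ 0.105 -0.651 -0.752]
last_stand [([297.0, 216.0], 0.98), ([361.0, 282.0], 0.83), ([233.0, 284.0], 0.63), ([354.0, 397.0], 0.54)]
shoe [([298.0, 186.0], 0.74)]
shoe_waist [([288.0, 178.0], 0.75), ([271.0, 165.0], 0.19)]
shoe_ball [([272.0, 167.0], 0.66)]
top_piece_face [([306.0, 185.0], 0.55)]
shoe_low_edge [([315.0, 209.0], 0.68)]
wrist [ 0.625 -0.078  0.385] [-0.001  0.283 -0.959]
last_stand [([287.0, 325.0], 0.74)]
shoe [([424.0, 140.0], 0.88)]
shoe_waist [([386.0, 124.0], 0.93)]
shoe_ball [([306.0, 80.0], 0.68), ([422.0, 142.0], 0.67)]
top_piece_face [([473.0, 166.0], 0.86)]
shoe_low_edge []
{'time_s': 1.05, 'joints': array([ 14.815,  22.041,   0.452,  -0.002, -68.411, -14.818]), 'joint_velocities': array([-0.039, -0.101,  0.072,  0.078,  0.002,  0.007]), 'effort': array([  0.   , -39.048,  18.762,   4.224,   0.016,  -0.   ]), 'tcp_pos': array([0.625, 0.   , 0.223]), 'ee_rot': array([[-0., -1., -0.],
       [-1.,  0.,  0.],
       [-0.,  0., -1.]]), 'wrist_force': array([0.155, 0.461, 0.372]), 'moment': array([-0.011, -0.001,  0.042]), 'gripper_force': 0.0, 'gripper_width': 0.9988524179740373}
```

View pics/scene0.png

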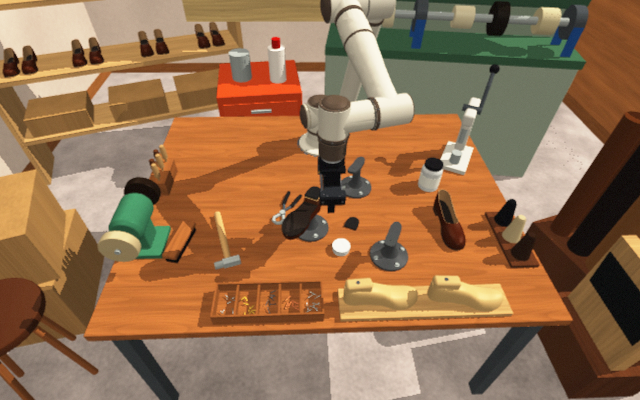

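View pics/side0.png

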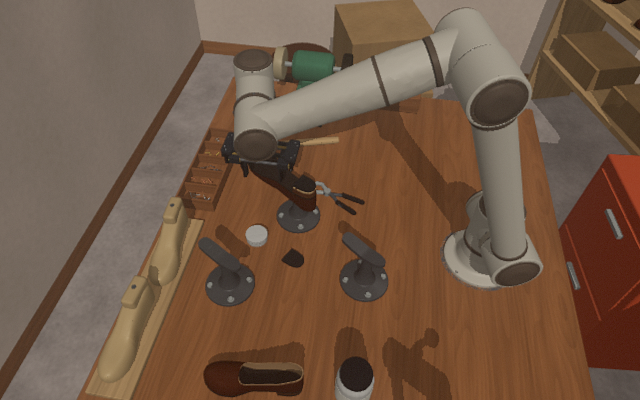

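View pics/wrist0.png

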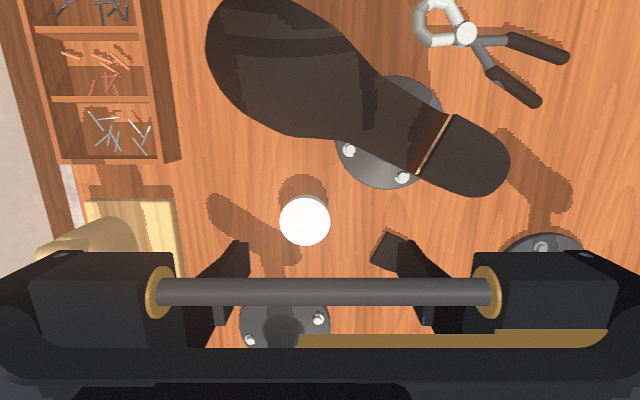

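The scene picture shows three lasts: (355,187), (312,227) and (387,253). Image left is the robot's right, so the one at (312,227) is farthest right, and it carries the shoe. The side view agrees: (297,216) against (361,282) and (233,284). The wrist view shows the shoe's sole with the heel at (473,166), the waist at (386,124) and the toe at the upper left.

```bash
cat > b.py <<'E'
from h import *
np.set_printoptions(precision=4,suppress=True)
P={}
for n in ["scene","side","wrist"]: P[n]=imaging.capture(n)
for n in ["scene","side"]:
    for o in models.place_of(P[n],"last_stand"): print(n,o["confidence"],atz(P[n],o["at"],0))
w=P["wrist"]
for t,z in [("shoe_waist",.143),("shoe_ball",.160),("top_piece_face",.1655),("shoe",.130)]:
    for o in models.place_of(w,t): print(t,o["confidence"],atz(w,o["at"],z))
for t in ["shoe","top_piece"]:
    o=models.cut_out(w,t)
    for q in o[:2]: print(t,q["confidence"],np.array(q["extent"])*[640,400,640,400],q["region"].sum())
    m=o[0]["region"].astype(np.uint8); np.save(t+".npy",m)
    c=max(cv2.findContours(m,0,1)[0],key=len)[:,0].astype(float)+.5
    X=np.array([atz(w,a/[640,400],.165 if t=="top_piece" else .160) for a in c])[:,:2]
    (cx,cy),(a,b),an=cv2.minAreaRect((X*1000).astype(np.float32));print("rect",cx,cy,a,b,an)
v=cv2.resize(P["scene"]["frame"][150:280,240:430],None,fx=4,fy=4,interpolation=2);cv2.imwrite("pics/crop.png",v)
E
python3 b.py
```

```text
scene 0.64 [ 0.5406 -0.0655  0.    ]
scene 0.58 [0.3347 0.1418 0.    ]
scene 0.56 [0.6699 0.2167 0.    ]
side 0.87 [0.3269 0.1372 0.    ]
side 0.68 [0.686  0.2082 0.    ]
side 0.64 [ 0.5364 -0.0565  0.    ]
side 0.38 [ 0.6744 -0.2623  0.    ]
side 0.25 [0.3123 0.4513 0.    ]
shoe_waist 0.68 [ 0.5747 -0.0751  0.143 ]
top_piece_face 0.68 [ 0.5176 -0.0462  0.1655]
shoe 0.84 [ 0.5413 -0.0604  0.13  ]
shoe 0.57 [0.5765 0.0283 0.13  ]
shoe 0.86 [204.8     0.    304.128 199.4  ] 28719
shoe 0.57 [334.72  73.28 108.48 116.4 ] 2803
rect 596.4920654296875 -81.88645935058594 79.90235900878906 238.7071075439453 61.57950973510742
top_piece 0.77 [416.576 112.4    94.272  85.48 ] 4993
rect 516.9954833984375 -47.992191314697266 49.8764533996582 60.31736373901367 63.16145706176758
```

View pics/crop.png

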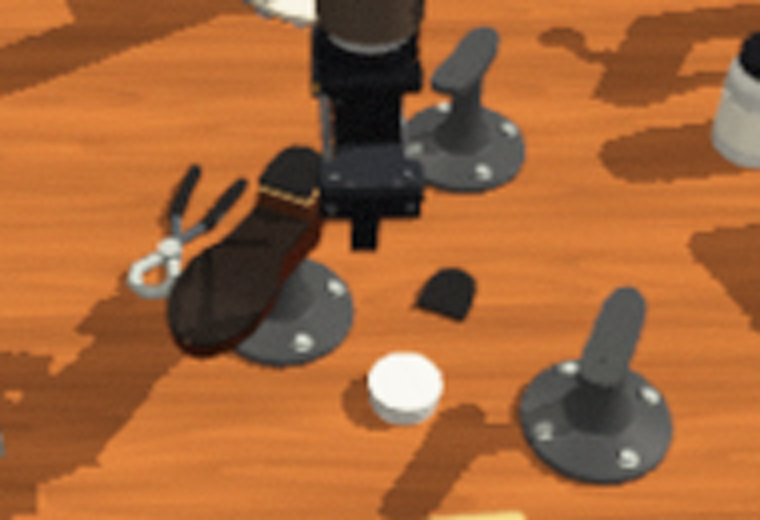

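The crop shows the shoe on the last at crop (290,310), which is scene (312,227). Of the three lasts it is the farthest to image left, the robot's right, so it is the one meant. The two bare lasts are the look-alikes. Next I turn the tool across the shoe (axis about -27.5°) with the fingers shut.

Emit:
apply_moves --moves '[[[0, 0, 0], -7], [[0, 0, 0], -7], [[0, 0, 0], -7], [[0, 0, 0], -7], [[0, 0, 0], -7]]' --hand 0

```text
time_s: 2.02
tcp_pos: [0.625, 0.0, 0.2226]
ee_rot: [[0.579, -0.816, 0.0], [-0.816, -0.579, 0.0], [0.0, -0.0, -1.0]]
wrist_force: [0.2, -0.6, 0.4]
gripper_width: 0.707
gripper_force: 0.0
```

Emit:
apply_moves --moves '[[[0, 0, 0], -7], [[0, 0, 0], -7], [[0, 0, 0], -7], [[0, 0, 0], -6.5], [[0, 0, 0], 0]]'

```text
time_s: 2.43
tcp_pos: [0.625, 0.0001, 0.2225]
ee_rot: [[0.888, -0.46, -0.0], [-0.46, -0.888, -0.0], [0.0, 0.0, -1.0]]
wrist_force: [-0.4, -0.3, -0.0]
gripper_width: 0.327
gripper_force: 0.0
```

```bash
cat > go.py <<'E'
from h import *
import sys
s=r.sense();T=np.array(s["tcp_pos"]);R=np.array(s["ee_rot"])
print(T,R.round(3).tolist(),s["time_s"])
def need(X): return (R.T@(np.array(X)-T)).round(4)
if len(sys.argv)>3: print("shift",need([float(a) for a in sys.argv[1:4]]))
E
python3 go.py .518 -.0478 .19
```

```text
[6.24993699e-01 5.55773950e-05 2.22539773e-01] [[0.888, -0.46, -0.0], [-0.46, -0.888, -0.0], [0.0, 0.0, -1.0]] 2.4333
shift [-0.073   0.0917  0.0325]
```

Emit:
apply_moves --moves '[[[-0.02, 0.025, 0], 0], [[-0.02, 0.025, 0], 0], [[-0.02, 0.025, 0], 0], [[-0.013, 0.0167, 0], 0], [[0, 0, 0], 0]]'

```text
time_s: 2.85
tcp_pos: [0.5143, -0.0489, 0.2231]
ee_rot: [[0.885, -0.466, -0.001], [-0.466, -0.885, 0.0], [-0.001, 0.0, -1.0]]
wrist_force: [0.2, -0.1, -0.6]
gripper_width: 0.02
gripper_force: 0.0
```

```bash
cat > c.py <<'E'
from h import *
np.set_printoptions(precision=4,suppress=True)
w=imaging.capture("wrist");cv2.imwrite("pics/w2.png",w["frame"])
for t,z in [("shoe_waist",.143),("shoe_ball",.160),("top_piece_face",.1655)]:
    for o in models.place_of(w,t)[:2]: print(t,o["confidence"],atz(w,o["at"],z),np.array(o["at"])*[640,400])
E
python3 c.py; python3 go.py .518 -.0478 .18
```

```text
shoe_waist 0.55 [ 0.5733 -0.0765  0.143 ] [317.696 136.32 ]
shoe_ball 0.65 [ 0.6193 -0.0101  0.16  ] [206.272 123.72 ]
shoe_ball 0.63 [ 0.6385 -0.104   0.16  ] [307.712  28.88 ]
top_piece_face 0.75 [ 0.5151 -0.0472  0.1655] [319.104 224.12 ]
[ 0.5188299  -0.04733384  0.22282731] [[0.887, -0.463, 0.001], [-0.463, -0.887, 0.0], [0.001, -0.001, -1.0]] 3.05
shift [-0.0006  0.0008  0.0428]
```

View pics/w2.png

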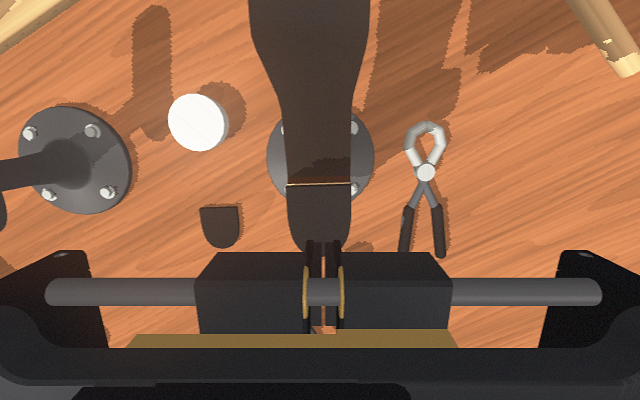

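The shoe is straight up the picture: the waist spans columns 287–352, the heel's breast line is at row 184, and the shut fingers are over the heel at (323,250). The top-piece measures about (0.516,-0.047), which agrees with the earlier fix. I press down now.

Emit:
apply_moves --moves '[[[0, 0, 0.015], 0], [[0, 0, 0.015], 0], [[0, 0, 0.012], 0], [[0, 0, 0.004], 0], [[0, 0, 0.003], 0]]'

```text
time_s: 3.47
tcp_pos: [0.5184, -0.0473, 0.1726]
ee_rot: [[0.887, -0.462, -0.002], [-0.462, -0.887, -0.001], [-0.001, 0.001, -1.0]]
wrist_force: [0.4, -0.4, -0.3]
gripper_width: 0.001
gripper_force: 0.0
```

Emit:
apply_moves --moves '[[[0, 0, 0.002], 0], [[0, 0, 0.002], 0], [[0, 0, 0.002], 0], [[0, 0, 0.001], 0], [[0, 0, 0], 0]]'

```text
time_s: 3.88
tcp_pos: [0.5179, -0.0476, 0.1667]
ee_rot: [[0.887, -0.462, 0.0], [-0.462, -0.887, 0.0], [0.0, -0.0, -1.0]]
wrist_force: [0.2, 0.0, -0.4]
gripper_width: 0.007
gripper_force: 0.0
```

Emit:
apply_moves --moves '[[[0, 0, 0.001], 0], [[0, 0, 0.001], 0], [[0, 0, 0.001], 0], [[0, 0, 0], 0]]'

```text
time_s: 4.22
tcp_pos: [0.5181, -0.0476, 0.1651]
ee_rot: [[0.887, -0.461, 0.001], [-0.461, -0.887, -0.0], [0.001, -0.0, -1.0]]
wrist_force: [-2.1, -0.2, 6.5]
gripper_width: 0.004
gripper_force: 3.1
```

Emit:
apply_moves --moves '[[[0, 0, 0.001], 0], [[0, 0, 0.001], 0], [[0, 0, 0], 0]]'

```text
time_s: 4.47
tcp_pos: [0.5181, -0.0476, 0.1632]
ee_rot: [[0.887, -0.461, 0.001], [-0.461, -0.887, -0.0], [0.001, -0.0, -1.0]]
wrist_force: [-2.3, 0.8, 6.5]
gripper_width: 0.006
gripper_force: 3.3
```

Emit:
apply_moves --moves '[[[0, 0, 0.001], 0], [[0, 0, 0.001], 0], [[0, 0, 0], 0]]'

```text
time_s: 4.72
tcp_pos: [0.5181, -0.0476, 0.1612]
ee_rot: [[0.887, -0.461, 0.001], [-0.461, -0.887, -0.0], [0.001, -0.0, -1.0]]
wrist_force: [-2.7, 0.5, 6.6]
gripper_width: 0.003
gripper_force: 3.4
```

Sliding at about 6.6 N, and home should be at about 0.160. I continue until the force rises clearly.

Emit:
apply_moves --moves '[[[0, 0, 0.001], 0], [[0, 0, 0], 0]]'

```text
time_s: 4.88
tcp_pos: [0.5182, -0.0476, 0.1604]
ee_rot: [[0.887, -0.461, 0.001], [-0.461, -0.887, -0.0], [0.001, -0.0, -1.0]]
wrist_force: [-3.7, 1.0, 7.4]
gripper_width: 0.002
gripper_force: 3.9
```

Emit:
apply_moves --moves '[[[0, 0, 0.001], 0], [[0, 0, 0], 0]]'

```text
time_s: 5.05
tcp_pos: [0.5181, -0.0476, 0.1603]
ee_rot: [[0.887, -0.461, 0.002], [-0.461, -0.887, -0.001], [0.002, -0.0, -1.0]]
wrist_force: [-5.3, 2.0, 12.8]
gripper_width: 0.006
gripper_force: 6.3
```

Emit:
apply_moves --moves '[[[0, 0, 0.001], 0], [[0, 0, 0.001], 0], [[0, 0, 0], 0]]'

```text
time_s: 5.3
tcp_pos: [0.5181, -0.0476, 0.1601]
ee_rot: [[0.888, -0.46, 0.002], [-0.46, -0.888, -0.001], [0.002, -0.0, -1.0]]
wrist_force: [-8.1, 3.2, 21.6]
gripper_width: 0.003
gripper_force: 10.9
```

Emit:
apply_moves --moves '[[[0, 0, 0.001], 0], [[0, 0, 0], 0], [[0, 0, 0], 0]]'

```text
time_s: 5.55
tcp_pos: [0.5181, -0.0476, 0.1601]
ee_rot: [[0.888, -0.46, 0.003], [-0.46, -0.888, -0.001], [0.003, -0.0, -1.0]]
wrist_force: [-11.4, 4.8, 26.3]
gripper_width: 0.005
gripper_force: 13.1
```

It has stopped at 0.1601 against 26 N, so it is home. I back off, open the fingers and measure the waist.

Emit:
apply_moves --moves '[[[0, 0, -0.006], 0], [[0, 0, -0.02], 0], [[0, 0, -0.03], 0], [[0, 0, -0.02], 0], [[0, 0, 0], 0]]'

```text
time_s: 5.97
tcp_pos: [0.5207, -0.0476, 0.2357]
ee_rot: [[0.887, -0.461, 0.01], [-0.461, -0.887, 0.0], [0.009, -0.005, -1.0]]
wrist_force: [1.3, -0.6, 0.4]
gripper_width: 0.005
gripper_force: 0.0
```

Emit:
apply_moves --moves '[[[0.02, 0, 0], 0], [[0, 0, 0], 0], [[0, 0, 0], 0], [[0, 0, 0], 0], [[0, 0, 0], 0]]' --hand 0.087

```text
time_s: 6.38
tcp_pos: [0.5349, -0.0568, 0.23]
ee_rot: [[0.887, -0.462, -0.001], [-0.462, -0.887, -0.0], [-0.001, 0.001, -1.0]]
wrist_force: [0.3, -1.3, 0.7]
gripper_width: 0.301
gripper_force: 0.0
```

```bash
cat > d.py <<'E'
from h import *
np.set_printoptions(precision=4,suppress=True)
w=imaging.capture("wrist");cv2.imwrite("pics/w3.png",w["frame"])
for t,z in [("shoe_waist",.143),("top_piece_face",.160)]:
    for o in models.place_of(w,t)[:2]: print(t,o["confidence"],atz(w,o["at"],z),np.array(o["at"])*[640,400])
c=models.cut_out(w,"shoe")[0];m=c["region"];print(c["confidence"])
s=r.sense();R=np.array(s["ee_rot"]);T=np.array(s["tcp_pos"])
for row in range(60,240,15):
    k=np.flatnonzero(m[row])
    if len(k)<5: continue
    # sole height ~ along waist; use .14
    a=atz(w,[k[0]/640,(row+.5)/400],.143);b=atz(w,[(k[-1]+1)/640,(row+.5)/400],.143)
    print(row,k[0],k[-1],len(k),"mid in tool xy",(R.T@((a+b)/2-T))[:2],"width",np.linalg.norm(a-b))
E
python3 d.py; python3 go.py .5755 -.0785 .20; rm -f *.npy
```

```text
shoe_waist 0.64 [ 0.5751 -0.0767  0.143 ] [320.576 161.   ]
top_piece_face 0.57 [ 0.5135 -0.0472  0.16  ] [323.392 245.52 ]
0.67
60 258 370 113 mid in tool xy [ 0.1202 -0.0051] width 0.08537970005649519
75 260 368 109 mid in tool xy [ 0.1097 -0.0052] width 0.08343589787975861
90 266 365 100 mid in tool xy [ 0.099  -0.0041] width 0.07756327694383536
105 273 361 89 mid in tool xy [ 0.088 -0.003] width 0.06996042906493684
120 281 355 75 mid in tool xy [ 0.0767 -0.0022] width 0.05975950802718536
135 287 353 67 mid in tool xy [ 0.065  -0.0007] width 0.05412377576865335
150 288 352 65 mid in tool xy [ 0.0531 -0.0007] width 0.053243958649170225
165 289 351 63 mid in tool xy [ 0.0408 -0.0007] width 0.05233913278578383
180 290 350 61 mid in tool xy [ 0.0281 -0.0008] width 0.051408216486939454
195 292 351 60 mid in tool xy [0.0151 0.0005] width 0.051305796305994855
210 291 351 61 mid in tool xy [0.0017 0.0001] width 0.052935035794431845
225 293 351 59 mid in tool xy [-0.0121  0.0009] width 0.05197145612463524
[ 0.53534925 -0.05669848  0.23049857] [[0.887, -0.462, -0.0], [-0.462, -0.887, 0.0], [-0.0, 0.0, -1.0]] 6.5833
shift [0.0457 0.0008 0.0305]
```

The waist mid-line is at tool y -0.7 mm, 52–53 mm wide and parallel, so it matches the description. I go over the waist, let the fingers open fully, then descend.

Emit:
apply_moves --moves '[[[0.02, -0.0005, 0], 0], [[0.02, 0, 0], 0], [[0.004, 0, 0], 0], [[0, 0, 0], 0], [[0, 0, 0], 0]]'

```text
time_s: 7.0
tcp_pos: [0.5743, -0.0766, 0.2301]
ee_rot: [[0.887, -0.462, -0.001], [-0.462, -0.887, 0.0], [-0.001, 0.0, -1.0]]
wrist_force: [0.0, -0.4, 0.0]
gripper_width: 0.864
gripper_force: 0.0
```

Emit:
apply_moves --moves '[[[0, 0, 0], 0], [[0, 0, 0], 0], [[0, 0, 0], 0], [[0, 0, 0.02], 0], [[0, 0, 0], 0]]'

```text
time_s: 7.42
tcp_pos: [0.5727, -0.0762, 0.2079]
ee_rot: [[0.887, -0.462, -0.005], [-0.462, -0.887, 0.001], [-0.005, 0.002, -1.0]]
wrist_force: [-2.3, -0.3, -1.4]
gripper_width: 0.998
gripper_force: 0.0
```

```bash
python3 go.py .5745 -.0774 .108; python3 - <<'E'
from h import *
w=imaging.capture("wrist");cv2.imwrite("pics/w4.png",w["frame"])
print(r.sense()["gripper_width"])
E
```

```text
[ 0.57266556 -0.07623891  0.2078665 ] [[0.887, -0.462, -0.005], [-0.462, -0.887, 0.001], [-0.005, 0.002, -1.0]] 7.4167
shift [0.0027 0.     0.0999]
1.0010300677259756
```

View pics/w4.png

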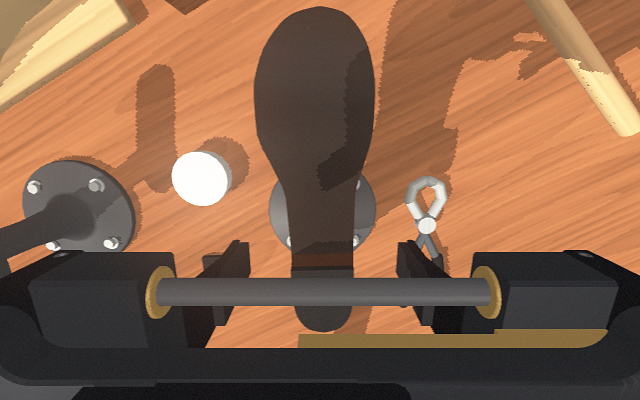

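The fingers straddle the waist: fingertips at columns about 240 and 405, shoe at 289–353, and both sides are clear. I descend.

Emit:
apply_moves --moves '[[[0, 0, 0.02], 0], [[0, 0, 0.02], 0], [[0, 0, 0.015], 0], [[0, 0, 0.01], 0], [[0, 0, 0], 0]]'

```text
time_s: 7.88
tcp_pos: [0.5737, -0.0767, 0.1439]
ee_rot: [[0.887, -0.462, -0.004], [-0.462, -0.887, -0.0], [-0.003, 0.002, -1.0]]
wrist_force: [-0.0, 0.4, -0.1]
gripper_width: 1.001
gripper_force: 0.0
```

```bash
python3 go.py .5745 -.0774 .108; python3 -c "
from h import *
print(r.sense()['wrist_force'])"
```

```text
[ 0.57370139 -0.07673148  0.14388158] [[0.887, -0.462, -0.004], [-0.462, -0.887, -0.0], [-0.003, 0.002, -1.0]] 7.8833
shift [0.0011 0.0002 0.0359]
[-0.02790295  0.37058009 -0.06219845]
```

Emit:
apply_moves --moves '[[[0, 0, 0.012], 0], [[0, 0, 0.012], 0], [[0, 0, 0.01], 0], [[0, 0, 0.002], 0], [[0, 0, 0], 0]]'

```text
time_s: 8.3
tcp_pos: [0.5749, -0.0768, 0.1095]
ee_rot: [[0.887, -0.462, -0.001], [-0.462, -0.887, -0.0], [-0.0, 0.001, -1.0]]
wrist_force: [-0.1, -0.7, -0.5]
gripper_width: 1.001
gripper_force: 0.0
```

Emit:
apply_moves --moves '[[[0, 0, 0], 0], [[0, 0, 0], 0], [[0, 0, 0], 0], [[0, 0, 0], 0], [[0, 0, 0], 0]]' --hand 0.04

```text
time_s: 8.72
tcp_pos: [0.5751, -0.0767, 0.1099]
ee_rot: [[0.887, -0.462, 0.001], [-0.462, -0.887, 0.0], [0.001, -0.0, -1.0]]
wrist_force: [-0.7, -0.3, 0.4]
gripper_width: 0.71
gripper_force: 0.0
```

Emit:
apply_moves --moves '[[[0, 0, 0], 0], [[0, 0, 0], 0], [[0, 0, 0], 0], [[0, 0, 0], 0], [[0, 0, 0], 0]]' --hand 0.0

```text
time_s: 9.13
tcp_pos: [0.5751, -0.0765, 0.1097]
ee_rot: [[0.887, -0.462, 0.001], [-0.462, -0.887, 0.0], [0.0, -0.0, -1.0]]
wrist_force: [-0.8, 1.3, 1.2]
gripper_width: 0.608
gripper_force: 29.9
```

It grips at 52.9 mm and 30 N. The lift must exceed 105 mm (the low edge goes from 0.074 to above 0.179). I lift gently by about 120 mm.

Emit:
apply_moves --moves '[[[0, 0, -0.002], 0], [[0, 0, -0.004], 0], [[0, 0, -0.005], 0], [[0, 0, -0.005], 0], [[0, 0, -0.004], 0]]'

```text
time_s: 9.55
tcp_pos: [0.5748, -0.0768, 0.1299]
ee_rot: [[0.887, -0.462, -0.0], [-0.462, -0.887, -0.0], [-0.0, 0.0, -1.0]]
wrist_force: [0.7, 0.3, -4.5]
gripper_width: 0.613
gripper_force: 29.9
```

```bash
python3 - <<'E'
from h import *
s=r.sense();print(s["wrist_force"],s["moment"],s["tcp_pos"])
p=imaging.capture("side");f=p["frame"];cv2.imwrite("pics/s5.png",cv2.resize(f[100:260,200:400],None,fx=3.5,fy=3.5,interpolation=2))
E
```

```text
[ 0.66646107  0.3199007  -4.51517643] [-0.08730818  0.07653357 -0.00507508] [ 0.57481532 -0.07684049  0.12994546]
```

View pics/s5.png

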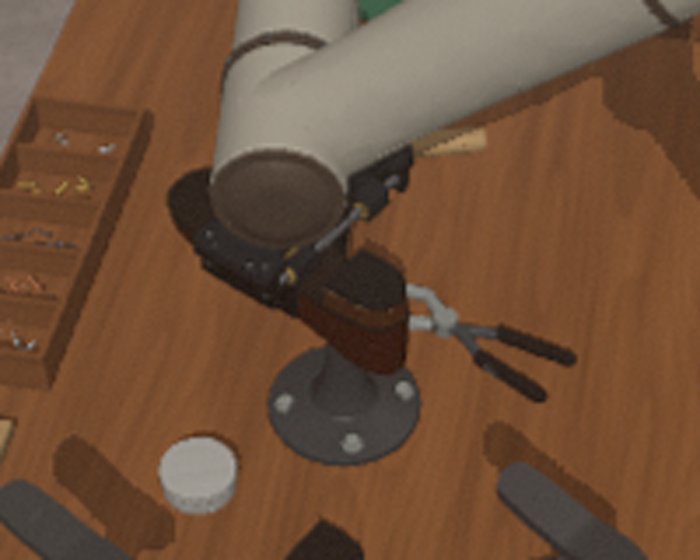

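The shoe is free of the last and looks level; the wrist carries 4.5 N, its full weight, with only 0.03 N m of pitch moment. I continue the lift.

Emit:
apply_moves --moves '[[[0, 0, -0.005], 0], [[0, 0, -0.008], 0], [[0, 0, -0.01], 0], [[0, 0, -0.01], 0], [[0, 0, -0.01], 0]]'

```text
time_s: 10.02
tcp_pos: [0.5751, -0.0767, 0.174]
ee_rot: [[0.887, -0.462, 0.001], [-0.462, -0.887, -0.0], [0.001, -0.0, -1.0]]
wrist_force: [-0.4, -0.4, -4.6]
gripper_width: 0.606
gripper_force: 29.9
```

Emit:
apply_moves --moves '[[[0, 0, -0.01], 0], [[0, 0, -0.01], 0], [[0, 0, -0.01], 0], [[0, 0, -0.01], 0], [[0, 0, -0.01], 0]]'

```text
time_s: 10.43
tcp_pos: [0.5748, -0.0767, 0.2236]
ee_rot: [[0.887, -0.462, 0.0], [-0.462, -0.887, 0.0], [0.0, -0.0, -1.0]]
wrist_force: [0.1, -0.0, -3.9]
gripper_width: 0.609
gripper_force: 29.9
```

Emit:
apply_moves --moves '[[[0, 0, -0.006], 0], [[0, 0, -0.003], 0], [[0, 0, 0], 0], [[0, 0, 0], 0], [[0, 0, 0], 0]]'

```text
time_s: 10.85
tcp_pos: [0.5744, -0.0766, 0.2307]
ee_rot: [[0.887, -0.462, -0.002], [-0.462, -0.887, 0.0], [-0.002, 0.001, -1.0]]
wrist_force: [0.4, -0.4, -4.6]
gripper_width: 0.606
gripper_force: 29.9
```

```bash
python3 - <<'E'
from h import *
np.set_printoptions(precision=4,suppress=True)
s=r.sense();T=np.array(s["tcp_pos"]);R=np.array(s["ee_rot"]);print(T,s["wrist_force"],s["gripper_width"],np.abs(s["joint_velocities"]).max())
P={n:imaging.capture(n) for n in ["scene","side","wrist"]}
pos={}
for t in ["shoe_waist","shoe_ball","top_piece_face","shoe_low_edge"]:
    rs=[]
    for n in P:
        for o in models.place_of(P[n],t)[:1]:
            rs.append(ray(P[n],o["at"])); print(t,n,o["confidence"],np.array(o["at"])*[640,400])
    if len(rs)>1: print(tri(rs))
# expected pixel, level shoe: ball and face relative to grip
O=T+R@np.array([-.037,0,-.020]);X=R[:,0]
print("expect origin",O)
for nm,x,z in [("ball",.105,.03),("face",-.029,.03),("low",-.06,-.056)]:
    q=O+X*x+np.array([0,0,z]);print(nm,q,[proj(P[n],q) for n in P])
a=cv2.resize(P["side"]["frame"][60:260,180:400],None,fx=1.8,fy=1.8,interpolation=2)
b=cv2.resize(P["scene"]["frame"][110:310,210:430],None,fx=1.8,fy=1.8,interpolation=2)
cv2.imwrite("pics/f.png",np.hstack([a,b]))
E
```

```text
[ 0.5744 -0.0766  0.2307] [ 0.4265 -0.3668 -4.614 ] 0.6064829135203107 0.12836989496316145
shoe_waist side 0.66 [306.624 156.08 ]
shoe_waist wrist 0.96 [325.312 286.88 ]
(array([ 0.5361, -0.0763,  0.2303]), [0.01891281902957029, 0.01891281902957016])
shoe_ball side 0.62 [268.224 135.08 ]
shoe_ball wrist 0.76 [314.368 142.32 ]
(array([ 0.6348, -0.1074,  0.2751]), [0.00252951599700084, 0.0025295159970006994])
top_piece_face side 0.53 [304.384 156.   ]
shoe_low_edge side 0.57 [316.48 179.8 ]
shoe_low_edge wrist 0.72 [219.328 175.   ]
(array([ 0.5648, -0.042 ,  0.1874]), [0.07916982092997539, 0.07916982092997542])
expect origin [ 0.5416 -0.0596  0.2508]
ball [ 0.6348 -0.108   0.2806] [array([294.8101, 190.3967]), array([267.2691, 133.4782]), array([320.5282, 147.6753])]
face [ 0.5159 -0.0462  0.2808] [array([313.4117, 165.6831]), array([305.8436, 154.0352]), array([321.0149, 422.6977])]
low [ 0.4884 -0.0318  0.1949] [array([317.0313, 179.5175]), array([314.648 , 181.6846]), array([321.5727, 347.858 ])]
```

View pics/f.png

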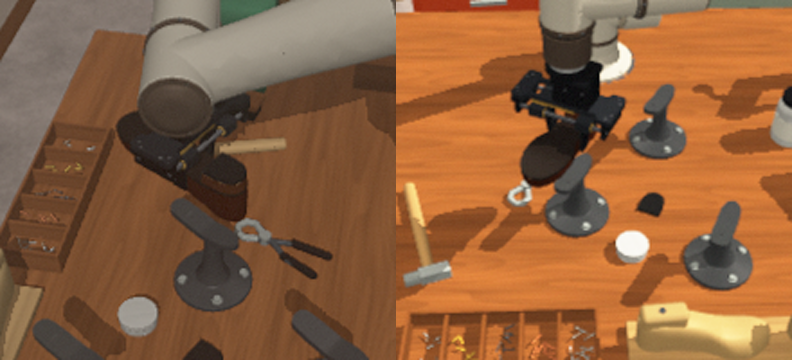

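The shoe hangs clear of the bare last. Ball, heel face and low edge each lie within about 2 px of where a level shoe would show in the side view. The low edge is at about 0.195 m, 46 mm above the iron, and nothing else on the bench has moved. I let it settle and hand in.

Emit:
apply_moves --moves '[[[0, 0, 0], 0], [[0, 0, 0], 0], [[0, 0, 0], 0]]'

```text
time_s: 11.85
tcp_pos: [0.5749, -0.0767, 0.2316]
ee_rot: [[0.887, -0.462, 0.0], [-0.462, -0.887, -0.0], [0.0, -0.0, -1.0]]
wrist_force: [-0.2, 0.9, -4.7]
gripper_width: 0.607
gripper_force: 29.9
```

```bash
python3 -c "
from station import r
print(r.finish_job())"
```

```text
the job is handed in; nothing more can be done
None
```

The top-piece is pressed home (it stopped moving at 0.160 m under 26 N), and the shoe is held level, sole up, about 46 mm above the top of the iron; the job was handed in at about 12 s, with no verdict returned.

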